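# Unlock the shorting key and hold it closed

### The job

Take the locking plug out of the capacitor's shorting key (turn its bar-shaped grip anticlockwise until it can be lifted out) and leave it in the open grey tray. Then take the key's spring-loaded arm by its upright black handle, swing it forward against the spring until it is fully on its stop, and keep holding it there: the program finishes while holding the handle, because the arm springs back if let go. Do not shift the other things on the bench.

Things in the scene. Friction and masses are not known exactly. Their poses are not given: they have to be found in the camera images.
- key: The shorting key, fixed to the table: grey base plate 150 (x) by 245 (y) by 12 mm, a pivot at its middle, a square socket block, and two brass posts 14 mm thick, 62 mm tall at (+-48, -59) mm (the arm's stop post at +x, rest post at -x). Origin: on the table under the pivot. Its x points forward, away from the robot (the key may be yawed 20 degrees either way), y to the left, z up.
- socket (a point): Centre of the bayonet socket's mouth, on top of the 60 mm square socket block, 40 mm above the table, at (-37, +76) mm in the key's frame. Its axes are the key's. The mouth is a 15 mm square bore with a slot 34 mm long and 9 mm wide across it along the key's x axis.
- plug: The locking plug, loose, about 60 g, 55 mm tall. Origin: centre of its lower end, z up. At the bottom a steel cross-lug 29 (x) by 5 by 5 mm on a 12 mm shaft; 15 to 19 mm up a black flange 25 mm wide; above it a black bar-shaped grip. At the start the flange lies on the socket block, the origin 25 mm above the table, and in place it blocks the arm's tail at roughly 0.8 rad.
- plug_mid (a point): Point on the plug's axis, 28 mm above its lower end, the middle of its length.
- plug_lug (a point): Centre of the plug's cross-lug, 2.5 mm above its lower end; axes as the plug's. At the start the plug's x axis stands 60 to 75 degrees clockwise (from above) of the key's x axis and the lug is caught under the block's 8 mm cover. Turned anticlockwise until it lies along the key's x axis, within 5 degrees (a stop prevents much more), it can pass up through the slot; it is clear after 17 mm of lift.
- plug_bar (a point): Centre of the plug's bar-shaped grip, 37 mm above its lower end (62 mm above the table at the start); axes as the plug's. The bar is 34 mm long along x, 14 mm wide along y (pinch it across y), 36 mm tall.
- tray: Open grey plastic tray, fixed, 140 (x) by 120 (y) mm outside, 25 mm tall, walls and floor 4 mm. Origin: centre of its underside on the table. It stands left or right of the key. The plug may lie in it any way up.
- key_arm (a joint): Swing of the key's flat brass arm about its upright pivot, rad: 0 at rest (held by the spring), 1.0 fully forward on its stop; grows anticlockwise seen from above. At value q the handle lies, in the key's frame, 110 mm from the pivot in the direction q - 2.071 rad from the key's x axis. The spring pushes the handle back with about 2.4 N at rest and 6.4 N at the stop.
- pivot (a point): Point on the arm's pivot axis, 54 mm above the table, above the key's origin. The arm is 14 mm wide, its upper face 58 mm above the table, and reaches 118 mm from the pivot on the handle's side and 97 mm on the other (the tail, which sweeps over the socket).
- handle: Upright round black handle on the arm, 16 mm in diameter, 62 mm tall; its origin is the centre of its foot, 58 mm above the table; its top is 120 mm above the table. It is a sleeve that turns freely on its spindle.
- handle_mid (a point): Point on the handle's axis 92 mm above the table, where to grip or push.
- case: Closed wooden case 132 by 102 by 50 mm, a bystander on the side of the key where the tray is not. Origin: centre of its underside.
- rod: Dark wooden square rod 14 by 160 by 14 mm lying on the table on the robot's side of the key, a bystander. Origin: centre of its underside.
- driver: Screwdriver 160 mm long lying beyond the key, a bystander.
- weight_a: Brass knobbed weight, 40 mm in diameter, 59 mm tall, a bystander. Origin: centre of its underside.
- weight_b: Smaller brass knobbed weight, 32 mm in diameter, 49 mm tall, a bystander. Origin: centre of its underside.
- jar: Glass jar with a steel cap, 60 mm in diameter, 80 mm tall, a bystander. Origin: centre of its underside.
- glass_block: Green glass block 50 by 100 by 25 mm, far to the right of the key, a bystander. Origin: centre of its underside.

How it is judged:
By the outcome, as a careful person would: the job done as asked, in the order asked, and still so for the second after the job is handed in, while the arm keeps its last pose, push and grip.
It also fails if it takes over 58 s, if anything falls off the work surface, if the arm or the gripper's body presses on something with over 40 N, if the wrist force passes 120 N, or if a joint passes its speed limit or range.

### The arm

A 6-joint arm with a two-finger parallel gripper is mounted at the origin on the work surface. World frame = base frame: x ahead of the robot, y to its left, z up, the work surface at z = 0. Lengths are in m, angles in degrees, forces in N, time in s.
With the tool pointing down it reaches from about 0.25 to 0.725 m from the base axis. Payload 9.7 kg.
Tool frame: the origin (TCP) lies midway between the tips of the shut fingers; the grasp point (between the pads) lies 19 mm behind it; z points along the fingers, y is the line along which they close (so a half turn about z gives the same grasp; the last joint's range is limited). The gripper opens to 85 mm and grips with 20 to 120 N. Pads are 22 mm wide; open, the fingers measure 114 mm over their backs; the gripper's body (76 mm by 85 mm) begins 54 mm behind the grasp point. The pads swing forward as they close: fully open they stand 13 mm farther back than shut.
Start: joints at [73.797, 4.979, 10.078, 95.1, 0, 90], TCP at [0.153, 0.528, 0.231] pointing down, gripper open.
Joint ranges: [-179.16, 179.16], [-48.56, 103.87], [-65.8, 70.77], [-126.05, 130.52], [-82.76, 87.17], [-180, 180]. Speed limits (degrees/s): [127.2, 127.2, 147.25, 180, 180, 180].

### API

Orientations are given as [roll, pitch, yaw] about the fixed x, y, z axes, in that order (R = Rz(yaw) Ry(pitch) Rx(roll)).
In Python, from workcell import bot gives the robot as it stands.
- The arm moves only by the shell command python3 -m crank 'ROWS' [FORCE]. ROWS is JSON, a list of rows, each an object with "gripper": the finger opening in mm, from 0 to 85.4; "travel": the shift along the tool's x, y, z in mm, a list of three; "twist": the turn, a rotation vector about the tool's x, y, z in rad, a list of three. In form: [{"gripper": gripper, "travel": [tx, ty, tz], "twist": [rx, ry, rz]}, ...]. A call has 1 to 12 rows; each row shifts and turns the commanded pose from where the row before left it, along the tool's axes as they then stand; what a row does not reach is not made up. A row lasts 1/8 s, in which the tool goes at most 62.5 mm and 10.7 degrees, less where a joint would pass 70% of its speed; a pose out of reach is approached as far as the arm can. A call is refused whole if a number of a shift passes 62.5 or a number of a turn 0.188, either way. A call with a gripper value outside its range is refused whole. The fingers move at their own pace and stop on an object; FORCE is the grip in N (left out, the last holds). Time passes only in rows, so rows that do not move let the fingers close. It gives the time, the measured TCP pose, the force, the opening and the grip force at its end, in the units of the state.
- bot.get_obs(): the state, without advancing time (a new reading comes with each control period).
- bot.camera(name): name is "scene" or "top" or "wrist"; returns the picture (384x512x3 uint8, red, green, blue); there is no depth.
- bot.calibration(name): a dict with "vfov" (degrees; the focal length in pixels is half the picture's height over the tangent of half this angle, whatever the lens; pixels are square), "cx", "cy" (the principal point, pixels), "k1" (the pictures are not rectified: a ray, as slopes to the right and down, at radius r is drawn at 1 + k1 r^2 times it, then the intrinsics apply), "camera_from_world" (4x4, takes a point from world to camera coordinates). Camera axes: x right, y down, z forward; pixel columns grow to the right and rows downward; lengths in m; the calibration is good to about 2 mm. A picture is of the moment at which its call begins: read the wrist's pose just before it. calibration takes no time and is no camera call; for the wrist camera it gives the pose at the moment of the call.
- bot.job_done(): hands the job in; it is judged then, once.
The state is a dict: "time": time; "q": joint angles; "qd": joint speeds; "joint_efforts": joint torques, N m; "ee_pos": TCP position; "tcp_rot": TCP orientation; "wrist_force": force on the tool from outside, world axes, zero at the start; "torque": the same for the moment, N m; "opening": finger opening in m; "grasp_force": force on a finger pad.
Only numpy, scipy, OpenCV 4.12 (cv2) and the standard library are available. Lean on these libraries where they do the work, as an engineer would, in place of code of your own. Each camera call takes 0.05 s, during which the arm holds its last target. There are 200 camera calls.

## Working session

There is one attempt and no reset: what is moved stays moved. The work goes in short steps, Python scripts to look and compute and a shell command to move; the robot and the scene stay as the last step left them, time stands still between calls to the robot, and variables do not carry over. Pictures are saved under pics/ and viewed, at most 10 in all, crops included, and the job is handed in when it is done.

```bash
mkdir -p pics; ls; cat > h.py <<'E'
import numpy as np,cv2
from workcell import bot
def snap(n,f):
    c=bot.calibration(n); im=bot.camera(n); cv2.imwrite('pics/'+f,im[:,:,::-1]); return im,c
def K(c):
    f=192/np.tan(np.radians(c['vfov']/2)); return f
def ray(c,u,v):
    f=K(c); d=np.array([(u-c['cx'])/f,(v-c['cy'])/f]); rd=np.hypot(*d); r=rd
    for _ in range(30): r=rd/(1+c['k1']*r*r)
    d=d*(r/rd if rd>0 else 1)
    M=np.array(c['camera_from_world']); R=M[:3,:3]; o=-R.T@M[:3,3]
    return o,R.T@np.array([d[0],d[1],1])
def onz(c,u,v,z):
    o,d=ray(c,u,v); return o+d*(z-o[2])/d[2]
def proj(c,p):
    M=np.array(c['camera_from_world']); q=M[:3,:3]@np.array(p)+M[:3,3]; s=q[:2]/q[2]; s=s*(1+c['k1']*(s@s)); return s*K(c)+[c['cx'],c['cy']]
E
python3 - <<'E'
from h import *
a,c=snap('top','top1.png'); b,d=snap('scene','scene1.png')
import pickle; pickle.dump((c,d),open('cal.pkl','wb'))
print(c['camera_from_world'],c['vfov'],c['k1'],d['camera_from_world'])
o=bot.get_obs();print(o['time'],o['ee_pos'],o['tcp_rot'])
E
```

```text
pics
[[ 0.02627075 -0.99932922  0.02551379 -0.02074974]
 [-0.9817232  -0.03060359 -0.18783766  0.59357725]
 [ 0.18849247 -0.02011285 -0.98186866  1.06473929]
 [ 0.          0.          0.          1.        ]] 44.40409478349838 -0.0005150420135382889 [[ 0.1269832   0.99179135  0.01500647 -0.09483077]
 [ 0.8182539  -0.09618913 -0.56675233 -0.44950612]
 [-0.5606566   0.08424713 -0.82375154  1.37928091]
 [ 0.          0.          0.          1.        ]]
0.1 [0.15343415 0.52796288 0.23065948] [-1.79933223e+02 -2.01334099e-05  1.63795125e+02]
```

View pics/top1.png

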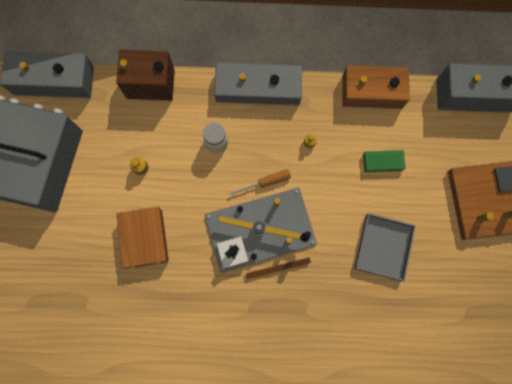

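View pics/scene1.png

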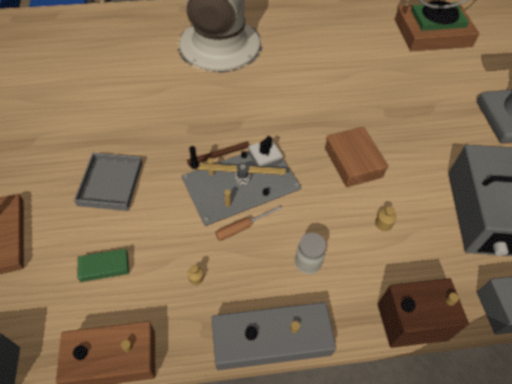

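The top view shows the key around (260,230), plug on the white block at (232,251), handle at (305,237), and tray at (385,248) on the right. The scene view agrees with this.

```bash
python3 - <<'E'
from h import *
import pickle; c,d=pickle.load(open('cal.pkl','rb'))
a=cv2.imread('pics/top1.png'); cv2.imwrite('pics/crop1.png',cv2.resize(a[175:285,195:325],None,fx=6,fy=5.45*1.1/1.1*1.0 if 0 else 5.4,interpolation=cv2.INTER_CUBIC))
for n,u,v,z in [('c1',206,217,.012),('c2',302,189,.012),('c3',315,242,.012),('c4',222,271,.012),('pivot',259,227,.06),('handle',305.5,237,.12),('plug',232,251,.08),('tray1',370,215,.025),('tray2',414,224,.025),('tray3',405,280,.025),('tray4',355,268,.025),('weightb',310,141,.03),('rod1',247,275,.014),('rod2',310,262,.014)]:
    print(n,onz(c,u,v,z).round(4))
# white block
m=((a.min(2)>170)).astype('uint8'); m[:230]=0;m[275:]=0;m[:,:210]=0;m[:,255:]=0
p=cv2.findNonZero(m); r=cv2.minAreaRect(p); print(r)
bx=cv2.boxPoints(r); print([onz(c,u,v,.04).round(4)[:2] for u,v in bx], onz(c,*r[0],.04))
E
```

```text
c1 [0.5485 0.1376 0.012 ]
c2 [ 0.6261 -0.0974  0.012 ]
c3 [ 0.4949 -0.1307  0.012 ]
c4 [0.4188 0.0928 0.012 ]
pivot [0.5216 0.0075 0.06  ]
handle [ 0.4948 -0.0955  0.12  ]
plug [0.4623 0.0677 0.08  ]
tray1 [ 0.5636 -0.2637  0.025 ]
tray2 [ 0.5446 -0.3715  0.025 ]
tray3 [ 0.409  -0.3453  0.025 ]
tray4 [ 0.4341 -0.2255  0.025 ]
weightb [ 0.7458 -0.1143  0.03  ]
rod1 [0.4109 0.0325 0.014 ]
rod2 [ 0.446  -0.1186  0.014 ]
((232.20590209960938, 251.82354736328125), (22.070741653442383, 21.828205108642578), 75.96376037597656)
[array([0.4814, 0.101 ]), array([0.4954, 0.0514]), array([0.4453, 0.037 ]), array([0.4316, 0.0862])] [0.46332158 0.06890388 0.04      ]
```

View pics/crop1.png

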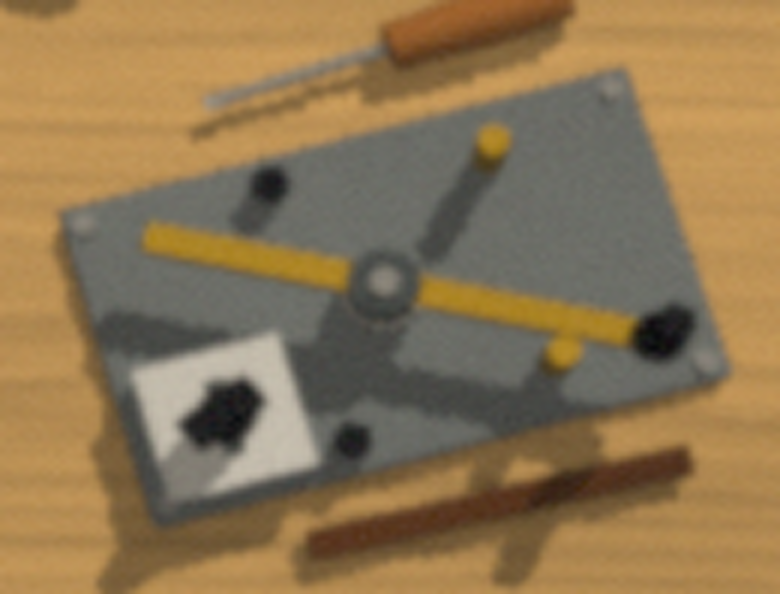

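The crop shows the plug bar running from lower left to upper right at about -45° world yaw, key yaw about 17°, and the arm at rest against the rest post. I'll move over the plug.

```bash
python3 -m crank '[{"gripper":50,"travel":[-35.5,-29.6,0],"twist":[0,0,0]},{"gripper":50,"travel":[-35.5,-29.6,0],"twist":[0,0,0]},{"gripper":50,"travel":[-35.5,-29.6,0],"twist":[0,0,0]},{"gripper":50,"travel":[-35.5,-29.6,0],"twist":[0,0,0]},{"gripper":50,"travel":[-35.5,-29.6,0],"twist":[0,0,0]},{"gripper":50,"travel":[-35.5,-29.6,0],"twist":[0,0,0]},{"gripper":50,"travel":[-35.5,-29.6,0],"twist":[0,0,0]},{"gripper":50,"travel":[-35.5,-29.6,0],"twist":[0,0,0]},{"gripper":50,"travel":[-35.5,-29.6,0],"twist":[0,0,0]},{"gripper":50,"travel":[-35.5,-29.6,0],"twist":[0,0,0]},{"gripper":50,"travel":[-35.5,-29.6,0],"twist":[0,0,0]},{"gripper":50,"travel":[-35.5,-29.6,0],"twist":[0,0,0]}]'
python3 -m crank '[{"gripper":50,"travel":[0,0,0],"twist":[0,0,0.148]},{"gripper":50,"travel":[0,0,0],"twist":[0,0,0.148]},{"gripper":50,"travel":[0,0,0],"twist":[0,0,0.148]},{"gripper":50,"travel":[0,0,0],"twist":[0,0,0.148]},{"gripper":50,"travel":[0,0,0],"twist":[0,0,0]},{"gripper":50,"travel":[0,0,0],"twist":[0,0,0]}]'
python3 - <<'E'
from h import *
import pickle
print(bot.get_obs()['q'])
a,c=snap('wrist','w1.png'); pickle.dump(c,open('w1.pkl','wb'))
for p in [(.4635,.068,.08),(.4635,.068,.04),(.5215,.006,.06)]: print(proj(c,p))
E
```

```text
time: 1.6
ee_pos: [0.464, 0.0667, 0.2311]
tcp_rot: [-180.0, -0.0, 163.8]
wrist_force: [0.7, 0.6, 0.0]
opening: 0.0499
grasp_force: 0.0
time: 2.35
ee_pos: [0.4634, 0.0682, 0.2311]
tcp_rot: [-180.0, -0.0, 130.1]
wrist_force: [-0.2, 0.3, -0.5]
opening: 0.0503
grasp_force: 0.0
[ 8.37189727e+00 -6.14136028e+00 -9.69176389e-01  9.51907044e+01
 -1.25042481e-05  5.83101753e+01]
[256.15456675 175.79886847]
[256.15208978 165.73686312]
[259.9385655  241.84683409]
```

View pics/w1.png

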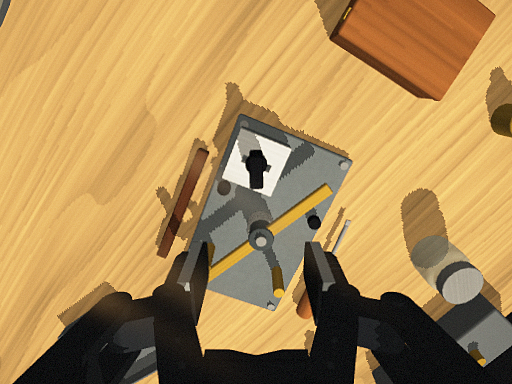

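The wrist view shows the plug at about (257,168) on the white block, and the pivot at about (261,238).

```bash
python3 - <<'E'
from h import *
import pickle
c=pickle.load(open('w1.pkl','rb')); a=cv2.imread('pics/w1.png')
b=a[115:215,205:305]; g=np.clip(b.astype(float)*2.5,0,255).astype('uint8')
cv2.imwrite('pics/crop2.png',np.hstack([cv2.resize(b,(400,400),interpolation=cv2.INTER_CUBIC),cv2.resize(g,(400,400),interpolation=cv2.INTER_CUBIC)]))
w=(a.min(2)>170).astype('uint8'); w[:115]=0;w[205:]=0;w[:,:210]=0;w[:,300:]=0
w=cv2.morphologyEx(w,cv2.MORPH_OPEN,np.ones((2,2)))
cs=max(cv2.findContours(w,0,2)[0],key=cv2.contourArea); h=cv2.convexHull(cs); e=cv2.approxPolyDP(h,4,True)[:,0]; print(e,[onz(c,*p,.04).round(4)[:2] for p in e.astype(float)])
k=(a.max(2)<60).astype('uint8'); k[:140]=0;k[195:]=0;k[:,:238]=0;k[:,280:]=0
n,l,s,ce=cv2.connectedComponentsWithStats(k); i=1+np.argmax(s[1:,4]); print(s[i],ce[i])
print('camera',ray(c,0,0)[0])
for v in range(s[i][1],s[i][1]+s[i][3]):
    x=np.where(l[v]==i)[0]; print(v,x.min(),x.max(),end=' | ')
E
```

```text
[[258 137]
 [291 150]
 [271 197]
 [255 191]] [array([0.4443, 0.0939]), array([0.4813, 0.1064]), array([0.5007, 0.0506]), array([0.4818, 0.0443])]
[245 150  24  39 602] [255.82392027 167.99501661]
camera [0.40805692 0.13368463 0.37355573]
150 251 260 | 151 250 261 | 152 250 261 | 153 250 261 | 154 250 262 | 155 249 262 | 156 249 263 | 157 247 263 | 158 246 264 | 159 246 265 | 160 245 265 | 161 245 266 | 162 245 266 | 163 246 266 | 164 246 266 | 165 246 268 | 166 246 267 | 167 246 266 | 168 247 265 | 169 247 265 | 170 248 264 | 171 249 262 | 172 249 262 | 173 250 262 | 174 250 262 | 175 250 262 | 176 250 262 | 177 250 262 | 178 250 262 | 179 250 262 | 180 250 262 | 181 250 262 | 182 250 262 | 183 250 262 | 184 250 262 | 185 250 262 | 186 250 262 | 187 250 262 | 188 252 258 |
```

View pics/crop2.png

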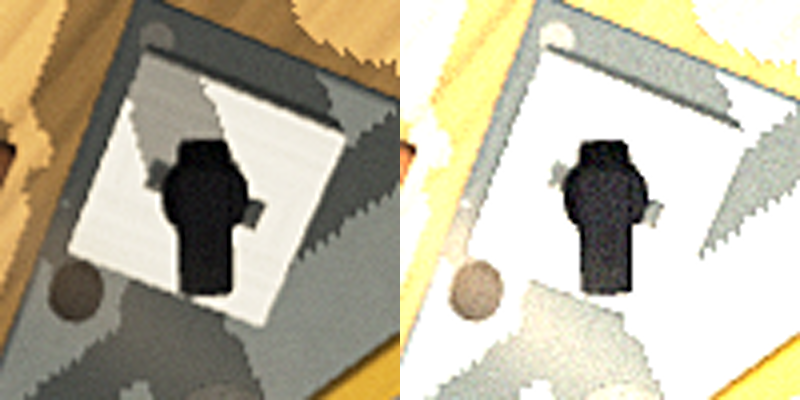

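The zoom shows the bar vertical in the image (already aligned with the tool), the flange, and the slot ends at (245,159) and (268.7,168.3).

```bash
python3 - <<'E'
from h import *
import pickle
c=pickle.load(open('w1.pkl','rb'));t,_=pickle.load(open('cal.pkl','rb'))
s1,s2=onz(c,245,158.8,.04),onz(c,268.7,168.3,.04); d=s2-s1; print(s1,s2,(s1+s2)/2,np.degrees(np.arctan2(d[1],d[0])),np.hypot(*d[:2]))
n=onz(c,256.5,188.5,.08);print('near end top',n)
far=onz(c,256,150,.044);print('far end bottom',far)
d=n-far;print(np.degrees(np.arctan2(d[1],d[0])), 'near@17mm->', n[:2]-.017*d[:2]/np.hypot(*d[:2]))
print('pivot',onz(c,261,238,.065),onz(c,261,238,.06))
for y in(-46,-50,-54): print(y,[proj(c,np.array([.4635+r*np.cos(np.radians(y)),.0685+r*np.sin(np.radians(y)),.08])).round(1) for r in(-.017,.017)])
E
```

```text
[0.4489202  0.06608548 0.04      ] [0.47615889 0.07481008 0.04      ] [0.46253955 0.07044778 0.04      ] 17.76035797226661 0.02860184274642187
near end top [0.47236497 0.05803288 0.08      ]
far end bottom [0.45134432 0.08215166 0.044     ]
-48.926317818102696 near@17mm-> [0.46119547 0.07084859]
pivot [0.51743977 0.01252312 0.065     ] [0.51921227 0.01055975 0.06      ]
-46 [array([255.3, 158.7]), array([257.6, 191.5])]
-50 [array([256.5, 158.7]), array([256.4, 191.6])]
-54 [array([257.7, 158.8]), array([255.3, 191.5])]
```

```bash
python3 -m crank '[{"gripper":45,"travel":[2.4,0,40],"twist":[0,0,-0.01]},{"gripper":45,"travel":[0,0,45],"twist":[0,0,0]},{"gripper":45,"travel":[0,0,45],"twist":[0,0,0]},{"gripper":45,"travel":[0,0,30],"twist":[0,0,0]},{"gripper":45,"travel":[0,0,18],"twist":[0,0,0]},{"gripper":45,"travel":[0,0,0],"twist":[0,0,0]},{"gripper":5,"travel":[0,0,0],"twist":[0,0,0]},{"gripper":5,"travel":[0,0,0],"twist":[0,0,0]},{"gripper":5,"travel":[0,0,0],"twist":[0,0,0]},{"gripper":5,"travel":[0,0,0],"twist":[0,0,0]},{"gripper":5,"travel":[0,0,0],"twist":[0,0,0]}]' 40
```

```text
time: 3.78
ee_pos: [0.4628, 0.0702, 0.0548]
tcp_rot: [179.9, 0.1, 130.5]
wrist_force: [-1.1, -0.6, 6.5]
opening: 0.0132
grasp_force: 40.1
```

```bash
python3 -m crank '[{"gripper":5,"travel":[0,0,-2],"twist":[0,0,-0.14]},{"gripper":5,"travel":[0,0,0],"twist":[0,0,-0.14]},{"gripper":5,"travel":[0,0,0],"twist":[0,0,-0.14]},{"gripper":5,"travel":[0,0,0],"twist":[0,0,-0.14]},{"gripper":5,"travel":[0,0,0],"twist":[0,0,-0.14]},{"gripper":5,"travel":[0,0,0],"twist":[0,0,-0.14]},{"gripper":5,"travel":[0,0,0],"twist":[0,0,-0.14]},{"gripper":5,"travel":[0,0,0],"twist":[0,0,-0.1]},{"gripper":5,"travel":[0,0,0],"twist":[0,0,0]},{"gripper":5,"travel":[0,0,0],"twist":[0,0,0]}]'; python3 -c "
from h import *
print(bot.get_obs()['torque'])"
```

```text
time: 5.03
ee_pos: [0.462, 0.07, 0.0555]
tcp_rot: [180.0, 0.0, -167.8]
wrist_force: [0.5, 0.6, 0.3]
opening: 0.0133
grasp_force: 39.2
[ 0.00653297  0.06008795 -0.006472  ]
```

```bash
python3 -m crank '[{"gripper":5,"travel":[0,0,0],"twist":[0,0,-0.05]},{"gripper":5,"travel":[0,0,0],"twist":[0,0,-0.04]},{"gripper":5,"travel":[0,0,0],"twist":[0,0,0]},{"gripper":5,"travel":[0,0,0],"twist":[0,0,0]}]'; python3 -c "
from h import *
print(bot.get_obs()['torque'])"
python3 -m crank '[{"gripper":5,"travel":[0,0,-4],"twist":[0,0,0]},{"gripper":5,"travel":[0,0,-4],"twist":[0,0,0]},{"gripper":5,"travel":[0,0,0],"twist":[0,0,0]}]'; python3 -c "
from h import *
print(bot.get_obs()['torque'])"
```

```text
time: 5.52
ee_pos: [0.4619, 0.07, 0.0553]
tcp_rot: [-180.0, 0.0, -162.6]
wrist_force: [-0.1, -0.1, -1.1]
opening: 0.0131
grasp_force: 39.2
[-0.0482849  -0.02059375 -0.00010334]
time: 5.9
ee_pos: [0.4622, 0.0701, 0.0638]
tcp_rot: [-180.0, 0.0, -162.5]
wrist_force: [0.7, 0.5, -0.4]
opening: 0.0131
grasp_force: 39.2
[-0.03393793  0.02286322  0.04086217]
```

```bash
python3 -m crank '[{"gripper":5,"travel":[0,0,-6],"twist":[0,0,0]},{"gripper":5,"travel":[0,0,-10],"twist":[0,0,0]},{"gripper":5,"travel":[0,0,-40],"twist":[0,0,0]},{"gripper":5,"travel":[0,0,-40],"twist":[0,0,0]},{"gripper":5,"travel":[0,0,-40],"twist":[0,0,0]}]'
python3 -m crank '[{"gripper":5,"travel":[10.9,-45.3,0],"twist":[0,0,0]},{"gripper":5,"travel":[10.9,-45.3,0],"twist":[0,0,0]},{"gripper":5,"travel":[10.9,-45.3,0],"twist":[0,0,0]},{"gripper":5,"travel":[10.9,-45.3,0],"twist":[0,0,0]},{"gripper":5,"travel":[10.9,-45.3,0],"twist":[0,0,0]},{"gripper":5,"travel":[10.9,-45.3,0],"twist":[0,0,0]},{"gripper":5,"travel":[10.9,-45.3,0],"twist":[0,0,0]},{"gripper":5,"travel":[10.9,-45.3,0],"twist":[0,0,0]},{"gripper":5,"travel":[0,0,0],"twist":[0,0,0]},{"gripper":5,"travel":[0,0,0],"twist":[0,0,0]}]'
python3 - <<'E'
from h import *
snap('top','top2.png')
E
```

```text
time: 6.52
ee_pos: [0.4618, 0.07, 0.2013]
tcp_rot: [-180.0, 0.0, -162.5]
wrist_force: [0.1, 0.3, -1.3]
opening: 0.0134
grasp_force: 39.2
time: 7.78
ee_pos: [0.4875, -0.3017, 0.1995]
tcp_rot: [180.0, 0.0, -162.5]
wrist_force: [-0.5, 0.4, -0.4]
opening: 0.0135
grasp_force: 39.4
```

View pics/top2.png

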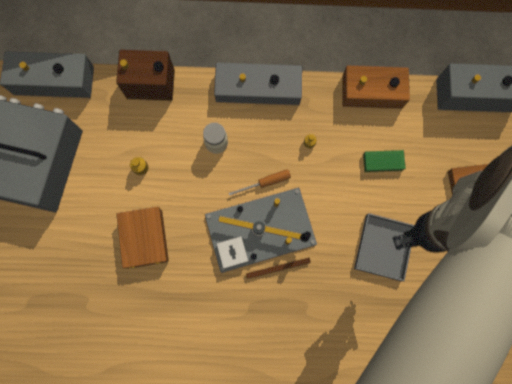

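The socket is empty and the gripper is over the tray with the plug. I'll lower it and release.

```bash
python3 -m crank '[{"gripper":5,"travel":[0,0,45],"twist":[0,0,0]},{"gripper":5,"travel":[0,0,45],"twist":[0,0,0]},{"gripper":5,"travel":[0,0,45],"twist":[0,0,0]},{"gripper":5,"travel":[0,0,20],"twist":[0,0,0]},{"gripper":5,"travel":[0,0,9],"twist":[0,0,0]},{"gripper":5,"travel":[0,0,0],"twist":[0,0,0]},{"gripper":45,"travel":[0,0,0],"twist":[0,0,0]},{"gripper":45,"travel":[0,0,0],"twist":[0,0,0]},{"gripper":45,"travel":[0,0,0],"twist":[0,0,0]},{"gripper":45,"travel":[0,0,0],"twist":[0,0,0]}]'
python3 -m crank '[{"gripper":45,"travel":[0,0,-30],"twist":[0,0,0]},{"gripper":45,"travel":[0,0,-50],"twist":[0,0,0]},{"gripper":45,"travel":[0,0,-50],"twist":[0,0,0]},{"gripper":45,"travel":[0,0,-34],"twist":[0,0,0]},{"gripper":45,"travel":[0,0,0],"twist":[0,0,0]}]'
python3 - <<'E'
from h import *
import pickle
a,c=snap('wrist','w2.png'); pickle.dump(c,open('w2.pkl','wb')); print(proj(c,(.488,-.3015,.03)), bot.get_obs()['q'])
E
```

```text
time: 9.07
ee_pos: [0.4877, -0.3019, 0.0355]
tcp_rot: [-180.0, 0.0, -162.5]
wrist_force: [0.6, -0.0, 0.5]
opening: 0.0455
grasp_force: 0.0
time: 9.7
ee_pos: [0.4886, -0.3025, 0.2024]
tcp_rot: [-179.8, 0.2, -162.5]
wrist_force: [0.3, 0.2, -0.3]
opening: 0.045
grasp_force: 0.0
[256.61346292 169.02487342] [-3.17582878e+01  7.63188016e+00  9.52426107e+00  9.17686672e+01
  9.59383763e-04 -4.92419055e+01]
```

View pics/w2.png

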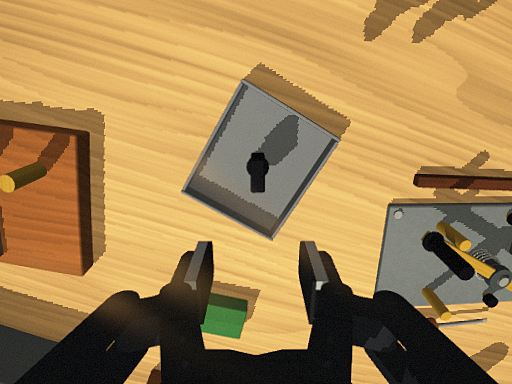

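The plug stands in the tray. Next I'll move over the handle.

```bash
python3 -m crank '[{"gripper":60,"travel":[-14.2,38,0],"twist":[0,0,0]},{"gripper":60,"travel":[-14.2,38,0],"twist":[0,0,0]},{"gripper":60,"travel":[-14.2,38,0],"twist":[0,0,0]},{"gripper":60,"travel":[-14.2,38,0],"twist":[0,0,0]},{"gripper":60,"travel":[-14.2,38,0],"twist":[0,0,0]}]'
python3 -m crank '[{"gripper":60,"travel":[0,0,0],"twist":[0,0,0.18]},{"gripper":60,"travel":[0,0,0],"twist":[0,0,0.18]},{"gripper":60,"travel":[0,0,0],"twist":[0,0,0.18]},{"gripper":60,"travel":[0,0,0],"twist":[0,0,0.18]},{"gripper":60,"travel":[0,0,0],"twist":[0,0,0.18]},{"gripper":60,"travel":[0,0,0],"twist":[0,0,0.18]},{"gripper":60,"travel":[0,0,0],"twist":[0,0,0.18]},{"gripper":60,"travel":[0,0,0],"twist":[0,0,0.18]},{"gripper":60,"travel":[0,0,0],"twist":[0,0,0.18]},{"gripper":60,"travel":[0,0,0],"twist":[0,0,0.18]},{"gripper":60,"travel":[0,0,0],"twist":[0,0,0.18]},{"gripper":60,"travel":[0,0,0],"twist":[0,0,0.09]}]'
python3 -m crank '[{"gripper":60,"travel":[0,0,0],"twist":[0,0,0]},{"gripper":60,"travel":[0,0,0],"twist":[0,0,0]}]'
python3 - <<'E'
from h import *
import pickle
a,c=snap('wrist','w3.png'); pickle.dump(c,open('w3.pkl','wb')); print(bot.get_obs()['q'])
for z in (.12,.058): print(proj(c,(.499,-.1,z)))
E
```

```text
time: 10.38
ee_pos: [0.4976, -0.0979, 0.1976]
tcp_rot: [179.9, -0.1, -162.5]
wrist_force: [0.2, -0.6, -1.0]
opening: 0.06
grasp_force: 0.0
time: 11.88
ee_pos: [0.4977, -0.0992, 0.1976]
tcp_rot: [-179.9, -0.0, 78.6]
wrist_force: [-0.3, 0.0, 0.5]
opening: 0.0601
grasp_force: 0.0
time: 12.12
ee_pos: [0.498, -0.0992, 0.1985]
tcp_rot: [-179.9, 0.0, 79.0]
wrist_force: [0.3, -0.0, -0.5]
opening: 0.0597
grasp_force: 0.0
[-1.12699839e+01 -1.31125710e+00  5.50777289e-03  9.13661059e+01
 -6.22539229e-04  8.97507903e+01]
[258.56998922 201.81117854]
[258.13314103 178.45246712]
```

View pics/w3.png

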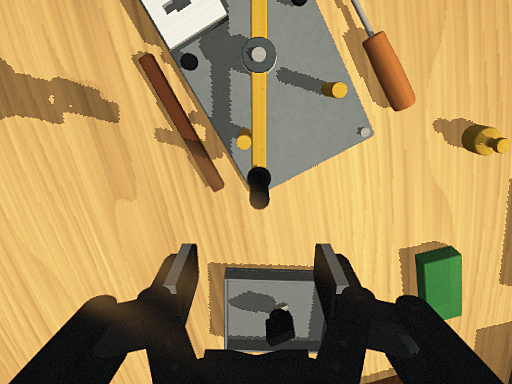

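The handle's top is at about (259,200) and its foot at about (259,177), within 2 mm of my prediction, and the arm is aligned with the tool. I'll descend and grip.

```bash
python3 -m crank '[{"gripper":60,"travel":[0,0,40],"twist":[0,0,0]},{"gripper":60,"travel":[0,0,40],"twist":[0,0,0]},{"gripper":60,"travel":[0,0,25],"twist":[0,0,0]},{"gripper":60,"travel":[0,0,15],"twist":[0,0,0]},{"gripper":60,"travel":[0,0,0],"twist":[0,0,0]},{"gripper":5,"travel":[0,0,0],"twist":[0,0,0]},{"gripper":5,"travel":[0,0,0],"twist":[0,0,0]},{"gripper":5,"travel":[0,0,0],"twist":[0,0,0]},{"gripper":5,"travel":[0,0,0],"twist":[0,0,0]},{"gripper":5,"travel":[0,0,0],"twist":[0,0,0]},{"gripper":5,"travel":[0,0,0],"twist":[0,0,0]}]' 50
```

```text
time: 13.55
ee_pos: [0.4999, -0.0996, 0.0806]
tcp_rot: [179.8, 0.0, 78.9]
wrist_force: [5.3, -0.3, 1.1]
opening: 0.0146
grasp_force: 49.0
```

```bash
python3 -m crank '[{"gripper":5,"travel":[0.5,11,0],"twist":[0,0,-0.1]},{"gripper":5,"travel":[0.5,11,0],"twist":[0,0,-0.1]},{"gripper":5,"travel":[0.5,11,0],"twist":[0,0,-0.1]},{"gripper":5,"travel":[0.5,11,0],"twist":[0,0,-0.1]},{"gripper":5,"travel":[0.5,11,0],"twist":[0,0,-0.1]},{"gripper":5,"travel":[0.5,11,0],"twist":[0,0,-0.1]},{"gripper":5,"travel":[0.5,11,0],"twist":[0,0,-0.1]},{"gripper":5,"travel":[0.5,11,0],"twist":[0,0,-0.1]},{"gripper":5,"travel":[0.5,11,0],"twist":[0,0,-0.1]},{"gripper":5,"travel":[0,0,0],"twist":[0,0,0]},{"gripper":5,"travel":[0,0,0],"twist":[0,0,0]}]'
```

```text
time: 14.92
ee_pos: [0.5912, -0.0764, 0.0805]
tcp_rot: [-180.0, 0.1, 130.4]
wrist_force: [-3.3, -4.8, 6.5]
opening: 0.0144
grasp_force: 49.9
```

```bash
python3 -m crank '[{"gripper":5,"travel":[0.2,5.5,0],"twist":[0,0,-0.05]},{"gripper":5,"travel":[0.2,5.5,0],"twist":[0,0,-0.05]},{"gripper":5,"travel":[0,0,0],"twist":[0,0,0]},{"gripper":5,"travel":[0,0,0],"twist":[0,0,0]}]'
python3 -m crank '[{"gripper":5,"travel":[0,2,0],"twist":[0,0,0]},{"gripper":5,"travel":[0,0,0],"twist":[0,0,0]},{"gripper":5,"travel":[0,0,0],"twist":[0,0,0]}]'
python3 -m crank '[{"gripper":5,"travel":[0,1,0],"twist":[0,0,0]},{"gripper":5,"travel":[0,0,0],"twist":[0,0,0]},{"gripper":5,"travel":[0,0,0],"twist":[0,0,0]}]'
```

```text
time: 15.42
ee_pos: [0.5992, -0.069, 0.0805]
tcp_rot: [-179.9, 0.1, 136.1]
wrist_force: [-2.6, -5.3, 4.1]
opening: 0.0153
grasp_force: 49.8
time: 15.8
ee_pos: [0.6005, -0.0676, 0.0805]
tcp_rot: [-179.9, 0.1, 136.1]
wrist_force: [-2.2, -6.3, 6.1]
opening: 0.0147
grasp_force: 49.8
time: 16.18
ee_pos: [0.6011, -0.0671, 0.0806]
tcp_rot: [-179.9, 0.1, 136.1]
wrist_force: [-4.5, -6.8, 5.7]
opening: 0.0147
grasp_force: 49.8
```

```bash
python3 -m crank '[{"gripper":5,"travel":[0,1.5,0],"twist":[0,0,0]},{"gripper":5,"travel":[0,0,0],"twist":[0,0,0]},{"gripper":5,"travel":[0,0,0],"twist":[0,0,0]}]'
python3 -m crank '[{"gripper":5,"travel":[0,1.5,0],"twist":[0,0,0]},{"gripper":5,"travel":[0,0,0],"twist":[0,0,0]},{"gripper":5,"travel":[0,0,0],"twist":[0,0,0]}]'
```

```text
time: 16.55
ee_pos: [0.6014, -0.0667, 0.0805]
tcp_rot: [-179.8, 0.1, 136.1]
wrist_force: [-7.7, -10.9, 7.6]
opening: 0.0146
grasp_force: 50.0
time: 16.92
ee_pos: [0.6017, -0.0664, 0.0805]
tcp_rot: [-179.7, 0.1, 136.0]
wrist_force: [-11.4, -14.4, 8.7]
opening: 0.0149
grasp_force: 50.3
```

```bash
python3 - <<'E'
from h import *
a,c=snap('wrist','w4.png'); t,_=snap('top','top3.png')
w=a[:,:,::-1][0:240,140:380]; t=t[:,:,::-1][170:290,200:440]
cv2.imwrite('pics/fin.png',np.hstack([cv2.resize(w,(400,400)),cv2.resize(t,(400,200)).repeat(2,0) if 0 else cv2.copyMakeBorder(cv2.resize(t,(400,200)),0,200,0,0,0)]))
E
```

```text
(no output)
```

View pics/fin.png

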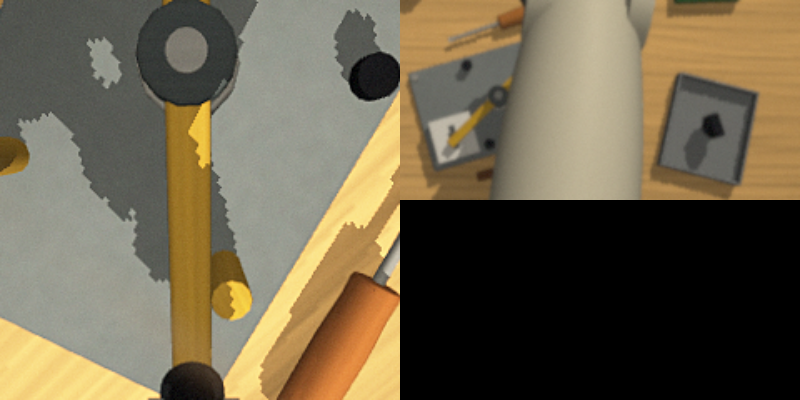

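The arm is against the stop post (at about (230,290) in the crop), the tail lies over the empty socket, and the plug is in the tray. I'll hand the job in.

```bash
python3 -c "
from workcell import bot
o=bot.get_obs();print(o['time'],o['wrist_force'],o['grasp_force']);print(bot.job_done())"
```

```text
17.025 [-11.94679356 -14.17382217   9.07678735] 50.326101779937744
the job is handed in; nothing more can be done
None
```

The locking plug is in the grey tray, and the gripper is holding the key's arm forward against its stop post; I handed the job in at 17 s of the 58 s limit, and no verdict came back.

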